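# Seat a drill jig on the hidden pin of a ski binding plate

### The arm

A 6-joint arm with a two-finger parallel gripper is mounted at the origin on the work surface. World frame = base frame: x ahead of the robot, y to its left, z up, the work surface at z = 0. Lengths are in m, angles in degrees, forces in N, time in s.
With the tool pointing down it reaches from about 0.25 to 0.725 m from the base axis. Payload 9.7 kg.
Tool frame: the origin (TCP) lies midway between the tips of the shut fingers; the grasp point (between the pads) lies 19 mm behind it; z points along the fingers, y is the line along which they close (so a half turn about z gives the same grasp; the last joint's range is limited). The gripper opens to 85 mm and grips with 20 to 120 N. Pads are 22 mm wide; open, the fingers measure 114 mm over their backs; the gripper's body (76 mm by 85 mm) begins 54 mm behind the grasp point. The pads swing forward as they close: fully open they stand 13 mm farther back than shut.
Start: joints at [71.505, 4.979, 10.078, 95.1, 0, 90], TCP at [0.174, 0.522, 0.231] pointing down, gripper open.
Joint ranges: [-179.16, 179.16], [-48.56, 103.87], [-65.8, 70.77], [-126.05, 130.52], [-82.76, 87.17], [-180, 180]. Speed limits (degrees/s): [127.2, 127.2, 147.25, 180, 180, 180].

### API

Orientations are given as [roll, pitch, yaw] about the fixed x, y, z axes, in that order (R = Rz(yaw) Ry(pitch) Rx(roll)).
In Python, from workcell import * gives the robot as it stands.
- The arm moves only by the tool servo_tool, never from a script. Its argument "moves" is a list of rows, each a list of 4 numbers: the shift along the world's x, y, z in shares of 80 cm (1.0 is 80 cm), then the turn about the world's z in parts of the range, where 1.0 means 2 rad. A call has 1 to 20 rows; each row is the pose to reach, as a shift and turn from the pose commanded when the call began; what a row does not reach only later rows make up. A row lasts 1/12 s, in which the tool goes at most 41.7 mm and 7.16 degrees, less where a joint would pass 70% of its speed; a pose out of reach is approached as far as the arm can. A call with a gripper value outside its range is refused whole. "claw" is the closure, from 0 (fully open) to 1 (shut), set as the call begins (left out, the last holds). The fingers move at their own pace and stop on an object; "force" is the grip in N (left out, the last holds). Time passes only in rows, so rows that repeat a pose let the fingers close. It gives the time, the measured TCP pose, the force, the opening and the grip force at its end, in the units of the state.
- get_obs(): the state, without advancing time (a new reading comes with each control period).
- camera(name): name is "scene" or "top"; returns the picture (384x512x3 uint8, red, green, blue); there is no depth.
- get_calibration(name): a dict with "fx", "fy", "cx", "cy" (pixels), "rvec" (rotation vector, rad) and "tvec" (3), from world to camera coordinates, as OpenCV has them. Camera axes: x right, y down, z forward; pixel columns grow to the right and rows downward; lengths in m; the calibration is good to about 2 mm. A picture is of the moment at which its call begins. get_calibration takes no time and is no camera call.
- job_done(): hands the job in; it is judged then, once.
The state is a dict: "time": time; "q": joint angles; "qd": joint speeds; "joint_efforts": joint torques, N m; "ee_pos": TCP position; "tcp_rot": TCP orientation; "wrist_force": force on the tool from outside, world axes, zero at the start; "torque": the same for the moment, N m; "opening": finger opening in m; "grasp_force": force on a finger pad.
Only numpy, scipy, OpenCV 4.12 (cv2) and the standard library are available. Lean on these libraries where they do the work, as an engineer would, in place of code of your own. Each camera call takes 0.05 s, during which the arm holds its last target. There are 200 camera calls.

### The job

Pick up the aluminium drill jig by its green handle and set it down astride the clamped ski, resting on the binding plate's pin with the jig's hole about 20 to 30 mm short of the pin on either side. Still holding it, slide it along the ski until it drops over the pin, then press it fully home against the sprung orange plungers and finish like that: handle gripped, jig held pressed down, not let go. Leave the bottle, the red box and the blue spool alone.

Things in the scene. Friction and masses are not known exactly. Their poses are not given: they have to be found in the camera images.
- ski: Yellow ski, about 1.5 m long, 68 mm wide and 15 mm thick in the middle, clamped on two timber blocks by red-handled clamps 400 mm either side of its middle (clamp tops 213 mm above the bench). Top face 65 mm above the bench; free underneath between the blocks. Origin on the bench under the ski's middle; y runs along the ski, x across, z up.
- plate: Black binding plate fixed on the ski, 70 mm wide (x), 160 mm along the ski (y), 6 mm thick, its top 71 mm above the bench; up to 40 mm off the ski's middle along it. In its centre stands a steel pin, 12 mm in diameter, 12 mm high, tapered to 6 mm over the last 3.5 mm. Two orange plungers, 14 mm in diameter, stand 36 mm either side of the pin along the ski. Origin: centre of the underside.
- pin_foot (a point): The foot of the pin: on its axis, at the level of the black plate's top face. Axes as the plate's: y along the ski, z up. The pin's tip is 12 mm above this point.
- lifter (a joint): How far the two orange plungers (one sprung part) are pushed down, in m: 0 = up, 5 mm above the plate; 0.005 = fully down, flush with it. They take 6 N to start moving, 12 N in all to go fully down: the jig's weight (about 4 N) does not press them in, and they lift the jig again when it is not held down.
- jig: Loose drill jig, 0.4 kg, feet down on the bench: aluminium plate 120 mm long (y), 86 wide (x), 14 thick, with a cheek down each long side reaching 26 mm below the plate. The channel between them, open at both ends, is 74 mm wide (the lowest 8 mm flares out). A green handle, 24 wide (x), 56 long (y), 42 high, stands on its middle. Same if half turned. Origin: under its middle, level with the feet.
- jig_hole (a point): Centre of the mouth of the blind hole (15 mm in diameter, 14 deep) in the underside of the jig's plate, right below the handle, 26 mm above the feet, not visible from above. It coincides with pin_foot when the jig is fully home, is 5 mm above it with the jig resting on the plungers, 12 mm above with the jig riding on the pin's tip.
- jig_grip (a point): Point in the middle of the green handle, 24 mm above the top face of the jig's plate (64 mm above the feet, 18 mm below the handle's top) at which to grip it across x. Axes as the jig's.
- bottle: Bystander: amber bottle with a white cap, 60 mm in diameter, 120 mm high, standing on the bench. Origin at the centre of its bottom.
- redbox: Bystander: open red parts box, 75 x 110 mm, 40 mm high. Origin at the centre of its bottom.
- spool: Bystander: blue spool, 80 mm in diameter, 44 mm high, on the bench beyond the ski. Origin at the centre of its bottom.
There are look-alikes about, which are no part of the job. Of the things like the jig, leave any that is pink or yellow; of the rest the larger one is meant.

How it is judged:
By the outcome, as a careful person would: the job done as asked, in the order asked, and still so for the second after the job is handed in, while the arm keeps its last pose, push and grip.
It also fails if it takes over 51 s, if anything falls off the work surface, if the arm or the gripper's body presses on something with over 40 N, if the wrist force passes 120 N, or if a joint passes its speed limit or range.

## Working session

There is one attempt and no reset: what is moved stays moved. The work goes in short steps, Python scripts to look and compute and a tool call to move; the robot and the scene stay as the last step left them, time stands still between calls to the robot, and variables do not carry over. Pictures are saved under pics/ and viewed, at most 10 in all, crops included, and the job is handed in when it is done.

Besides the shell and the picture viewer there is one more tool, called after "Request:" as a command line: name --pt "numbers of a row" for each row, then --argument value for the rest. servo_tool: Moves the arm, as the interface text tells. Its arguments: {"type":"object","properties":{"moves":{"type":"array","items":{"type":"array","items":{"type":"number"}}},"claw":{"type":"number"},"force":{"type":"number"}},"required":["moves"]}

```bash
mkdir -p pics
cat > h.py <<'E'
from workcell import *
import numpy as np, cv2
def ray(name,u,v,z):
    c=get_calibration(name);R=cv2.Rodrigues(np.array(c["rvec"],float))[0];t=np.array(c["tvec"],float).ravel()
    d=R.T@np.array([(u-c["cx"])/c["fx"],(v-c["cy"])/c["fy"],1]);o=-R.T@t
    return o+d*(z-o[2])/d[2]
def proj(name,p):
    c=get_calibration(name);K=np.array([[c["fx"],0,c["cx"]],[0,c["fy"],c["cy"]],[0,0,1.]])
    return cv2.projectPoints(np.array(p,float).reshape(-1,3),np.array(c["rvec"],float),np.array(c["tvec"],float),K,None)[0].reshape(-1,2)
def save(name,fn,box=None,w=800):
    im=np.array(camera(name))[:,:,::-1]
    if box: x0,y0,x1,y1=box; im=im[y0:y1,x0:x1]
    s=min(800/im.shape[1],600/im.shape[0]); cv2.imwrite("pics/"+fn,cv2.resize(im,None,fx=s,fy=s,interpolation=cv2.INTER_CUBIC)); print(s)
E
python3 - <<'E'
from h import *
save("top","t0.png");save("scene","s0.png")
for n in("top","scene"):
    c=get_calibration(n);R=cv2.Rodrigues(np.array(c["rvec"],float))[0];print(n,c["fx"],-R.T@np.array(c["tvec"]).ravel(),R[2])
o=get_obs();print(o["time"],o["ee_pos"],o["tcp_rot"],o["opening"])
E
```

```text
1.5625
1.5625
top 497.7120048549897 [ 0.34876868 -0.07087188  1.34648262] [ 0.16906811 -0.02259705 -0.98534529]
scene 432.83535398796107 [1.21544751 0.55143693 0.69396109] [-0.61425644 -0.56957311 -0.54614604]
0.1 [0.17438498 0.52141008 0.23068311] [-1.79933966e+02 -1.56369264e-03  1.61506357e+02] 0.08541469486675721
```

View pics/t0.png

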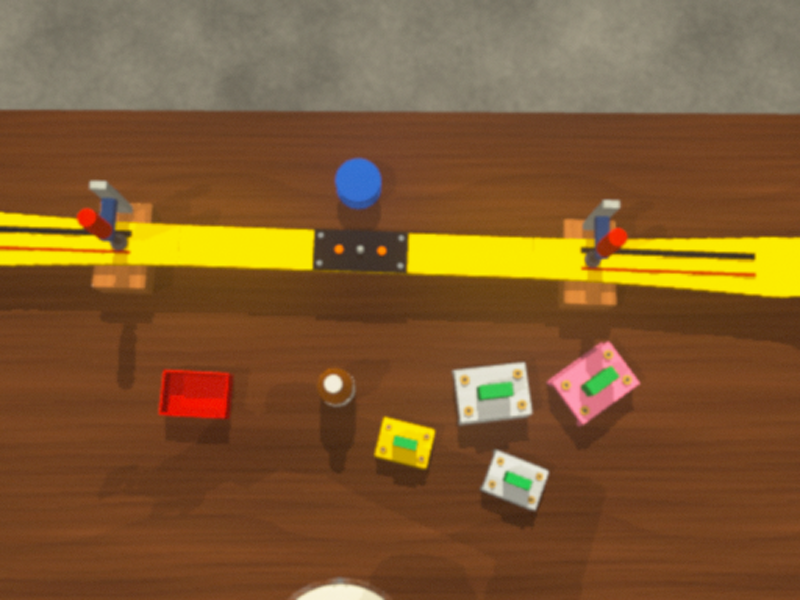

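View pics/s0.png

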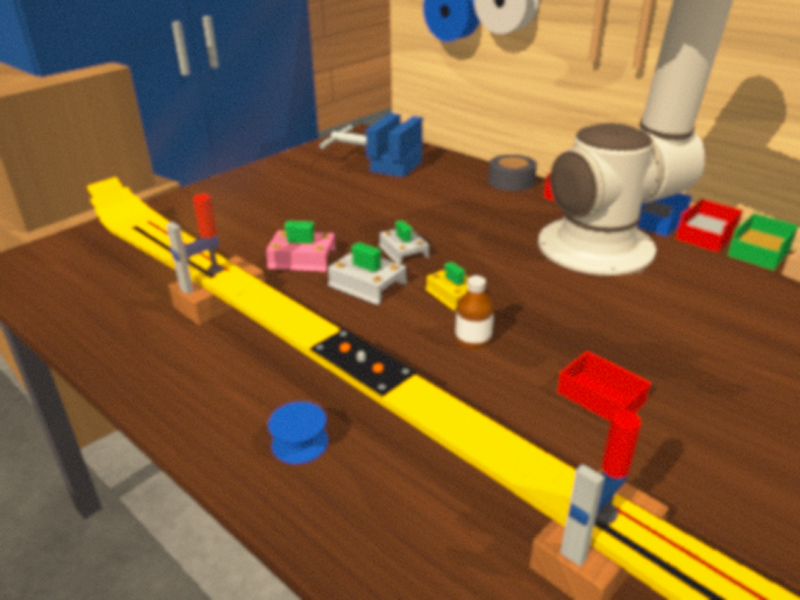

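The top view has the large aluminium jig at about (493,392), between the pink one and the small grey one. The binding plate is at (360,250), and the bottle at (336,387). I'll zoom in on the jig and the plate.

Run:
```python
from h import *
im=np.array(camera("top"))[:,:,::-1]
a=im[225:278,280:350];b=im[140:180,195:265]
a=cv2.resize(a,None,fx=8,fy=8,interpolation=cv2.INTER_CUBIC)[:,:];b=cv2.resize(b,None,fx=8,fy=8,interpolation=cv2.INTER_CUBIC)
b=b[:170+0] if 0 else b
cv2.imwrite("pics/c1.png",a);cv2.imwrite("pics/c2.png",b)
h=cv2.cvtColor(im,cv2.COLOR_BGR2HSV)
def blobs(m,x0,y0,x1,y1):
    mm=np.zeros_like(m);mm[y0:y1,x0:x1]=m[y0:y1,x0:x1]
    n,l,s,c=cv2.connectedComponentsWithStats(mm)
    return [(s[i][4],c[i].round(2),cv2.minAreaRect(np.argwhere(l==i)[:,::-1].astype(np.float32))) for i in range(1,n) if s[i][4]>5]
print("orange",blobs(cv2.inRange(h,(5,150,150),(18,255,255)),205,150,260,170))
print("green",blobs(cv2.inRange(h,(45,100,150),(80,255,255)),295,235,340,265))
print("green all",blobs(cv2.inRange(h,(45,100,60),(80,255,255)),295,235,340,265))
```

```text
orange [(np.int32(27), array([216.52, 158.89]), ((216.50001525878906, 159.0), (4.949747085571289, 4.949747085571289), 45.0)), (np.int32(30), array([243.7, 160. ]), ((243.5, 160.0), (6.0, 5.0), 90.0))]
green [(np.int32(183), array([317.  , 249.67]), ((317.0231018066406, 249.6846466064453), (8.806466102600098, 20.71380043029785), 82.87498474121094))]
green all [(np.int32(194), array([316.46, 249.82]), ((316.4755859375, 249.78048706054688), (8.944953918457031, 21.7550106048584), 83.6598129272461))]
```

View pics/c1.png

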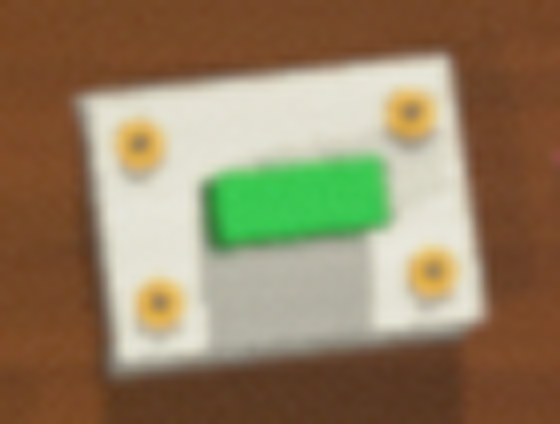

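View pics/c2.png

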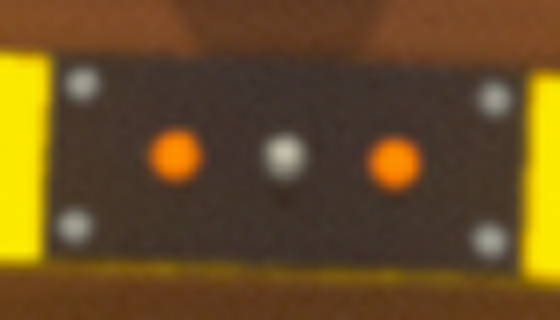

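The crops show the jig's four screws at (140,146), (410,115), (432,272) and (160,305), with the green handle top centred near (303,199). On the plate, the plungers are at (175,156) and (395,163), the pin tip is at (285,156), and the plate's screws are at (82,84), (495,100), (490,241) and (75,227).

Run:
```python
from h import *
def P(pts,ox,oy,z): return np.array([ray("top",(u+.5)/8-.5+ox,(v+.5)/8-.5+oy,z) for u,v in pts])
def ln(a,b): d=a-b; return np.degrees(np.arctan2(d[1],d[0])).round(2)
s=P([(140,146),(410,115),(432,272),(160,305)],280,225,.0405)
print("jig screws c",s.mean(0),"y-dir",ln(s[0],s[1]),ln(s[3],s[2]),"x-dir",ln(s[0],s[3]),ln(s[1],s[2]), np.linalg.norm(s[0]-s[1]),np.linalg.norm(s[0]-s[3]))
c=P([(80,95),(450,55),(487,320),(112,368)],280,225,.040); print("jig corners c",c.mean(0),ln(c[0],c[1]),np.linalg.norm(c[0]-c[1]),np.linalg.norm(c[0]-c[3]))
print("handle top",P([(303,199)],280,225,.082))
p=P([(175,156),(395,163)],195,140,.076);print("plungers c",p.mean(0),ln(p[0],p[1]),np.linalg.norm(p[0]-p[1]))
s=P([(82,84),(495,100),(490,241),(75,227)],195,140,.072);print("plate screws",s.mean(0),ln(s[0],s[1]),ln(s[3],s[2]),ln(s[0],s[3]),ln(s[1],s[2]))
print("pin",P([(285,156)],195,140,.083)); c=P([(50,57),(527,72),(522,278),(43,262)],195,140,.071);print("plate",c.mean(0),ln(c[0],c[1]),ln(c[3],c[2]))
b=ray("top",333/1.5625,384/1.5625,.12);print("bottle",b)
print("clampR",ray("top",615/1.5625,238/1.5625,.21),"spool",ray("top",358/1.5625,180/1.5625,.044))
print("box",ray("top",196/1.5625,395/1.5625,.03))
```

```text
jig screws c [ 0.43153417 -0.25491194  0.0405    ] y-dir 96.35 96.62 x-dir 6.14 6.3 0.08983288675401614 0.052131697178741825
jig corners c [ 0.43173751 -0.25395419  0.04      ] 96.01 0.1233253787050274 0.08941307277379963
handle top [[ 0.43211791 -0.25466537  0.082     ]]
plungers c [ 0.66830264 -0.03211211  0.076     ] 88.17 0.07208483628708143
plate screws [ 0.66819903 -0.03220287  0.072     ] 87.78 88.04 -1.98 -2.24
pin [[ 0.66771573 -0.03230377  0.083     ]]
plate [ 0.66709359 -0.03220196  0.071     ] 88.22 88.05
bottle [0.4394421  0.00752419 0.12      ]
clampR [ 0.65242663 -0.42288955  0.21      ] spool [ 0.80069656 -0.0276893   0.044     ]
box [0.42839452 0.24235608 0.03      ]
```

The rows are not in the units I measure in: shifts go in shares of 80 cm and turns go in shares of 2 rad. I convert before sending: -77.7 cm / 80 = -0.9713, -54 cm / 80 = -0.675, -1.138 rad / 2 = -0.569.

Request:
servo_tool --pt "0.075 -0.225 0 -0.125" --pt "0.15 -0.45 0 -0.25" --pt "0.225 -0.675 0 -0.4" --pt "0.3213 -0.9713 0 -0.569" --pt "0.3213 -0.9713 0 -0.569" --pt "0.3213 -0.9713 0 -0.569" --pt "0.3213 -0.9713 0 -0.569" --pt "0.3213 -0.9713 0 -0.569" --pt "0.3213 -0.9713 0 -0.569" --pt "0.3213 -0.9713 0 -0.569" --pt "0.3213 -0.9713 0 -0.569" --pt "0.3213 -0.9713 0 -0.569" --pt "0.3213 -0.9713 0 -0.569" --pt "0.3213 -0.9713 0 -0.569" --pt "0.3213 -0.9713 0 -0.569" --pt "0.3213 -0.9713 0 -0.569" --pt "0.3213 -0.9713 0 -0.569" --pt "0.3213 -0.9713 0 -0.569" --pt "0.3213 -0.9713 0 -0.569" --pt "0.3213 -0.9713 0 -0.569" --claw 0 --force 80

```text
time: 1.82
ee_pos: [0.4317, -0.2588, 0.2304]
tcp_rot: [-180.0, 0.0, 96.2]
wrist_force: [0.6, 0.2, -0.2]
opening: 0.0852
grasp_force: 0.0
```

Scaled: -11 cm / 80 = -0.1375, -10 cm / 80 = -0.125.

Request:
servo_tool --pt "0 0 -0.025 0" --pt "0 0 -0.0625 0" --pt "0 0 -0.1 0" --pt "0 0 -0.125 0" --pt "0 0 -0.1375 0" --pt "0 0 -0.1375 0" --pt "0 0 -0.1375 0" --pt "0 0 -0.1375 0"

```text
time: 2.48
ee_pos: [0.4321, -0.2557, 0.1229]
tcp_rot: [179.9, 0.1, 96.3]
wrist_force: [-0.0, 0.1, 1.0]
opening: 0.0854
grasp_force: 0.0
```

Scaled: -7.5 cm / 80 = -0.0938, -7 cm / 80 = -0.0875.

Request:
servo_tool --pt "0 0 -0.0188 0" --pt "0 0 -0.0375 0" --pt "0 0 -0.0563 0" --pt "0 0 -0.075 0" --pt "0 0 -0.0875 0" --pt "0 0 -0.0938 0" --pt "0 0 -0.0938 0" --pt "0 0 -0.0938 0" --pt "0 0 -0.0938 0" --pt "0 0 -0.0938 0" --pt "0 0 -0.0938 0"

```text
time: 3.4
ee_pos: [0.4318, -0.2556, 0.047]
tcp_rot: [180.0, 0.0, 96.3]
wrist_force: [0.2, -0.1, 0.3]
opening: 0.0853
grasp_force: 0.0
```

Run:
```python
from h import *
save("scene","s1.png",(190,110,290,185))
o=get_obs();print(o["ee_pos"],o["tcp_rot"],o["wrist_force"])
```

```text
8.0
[ 0.43172877 -0.25558097  0.04682128] [1.79963502e+02 2.97072290e-02 9.63000289e+01] [0.35759671 0.28462588 1.05184486]
```

View pics/s1.png

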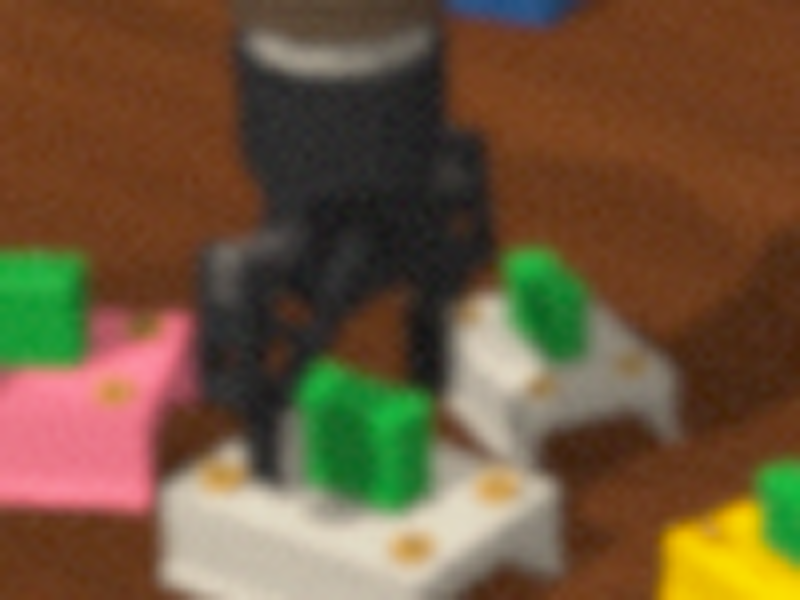

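The open fingers stand either side of the green handle at (365,435), clear of the pink jig. Now I'll close them.

Request:
servo_tool --pt "0 0 0 0" --pt "0 0 0 0" --pt "0 0 0 0" --pt "0 0 0 0" --pt "0 0 0 0" --pt "0 0 0 0" --pt "0 0 0 0" --pt "0 0 0 0" --pt "0 0 0 0" --pt "0 0 0 0" --pt "0 0 0 0" --pt "0 0 0 0" --claw 1 --force 100

```text
time: 4.45
ee_pos: [0.4316, -0.2555, 0.0465]
tcp_rot: [180.0, 0.0, 96.3]
wrist_force: [-2.0, 0.8, 5.5]
opening: 0.0232
grasp_force: 98.0
```

Request:
servo_tool --pt "0 0 0.0063 0" --pt "0 0 0.0188 0" --pt "0 0 0.0375 0" --pt "0 0 0.0625 0" --pt "0 0 0.0875 0" --pt "0 0 0.1125 0" --pt "0 0 0.1313 0" --pt "0 0 0.1438 0" --pt "0 0 0.15 0" --pt "0 0 0.15 0" --pt "0 0 0.15 0" --pt "0 0 0.15 0" --pt "0 0 0.15 0" --pt "0 0 0.15 0"

```text
time: 5.62
ee_pos: [0.4312, -0.2552, 0.1655]
tcp_rot: [-179.9, -0.0, 96.3]
wrist_force: [-0.2, -0.7, -4.0]
opening: 0.0229
grasp_force: 98.2
```

Run:
```python
from h import *
im=np.array(camera("top"))[:,:,::-1]
o=get_obs();print(o["time"],o["ee_pos"],o["tcp_rot"],o["wrist_force"],o["torque"])
p=o["ee_pos"]; u,v=proj("top",[[p[0],p[1],.16]])[0].astype(int);print(u,v)
x0,y0=u-50,v-37;cv2.imwrite("pics/t2.png",cv2.resize(im[y0:y0+75,x0:x0+100],None,fx=8,fy=8,interpolation=cv2.INTER_CUBIC));print(x0,y0)
```

```text
5.6667 [ 0.43127093 -0.25528281  0.1656989 ] [-1.79957731e+02 -3.09705295e-02  9.63029539e+01] [ 0.90896376 -0.04758669 -2.88157889] [-0.02805589 -0.01164233  0.01590092]
322 247
272 210
```

View pics/t2.png

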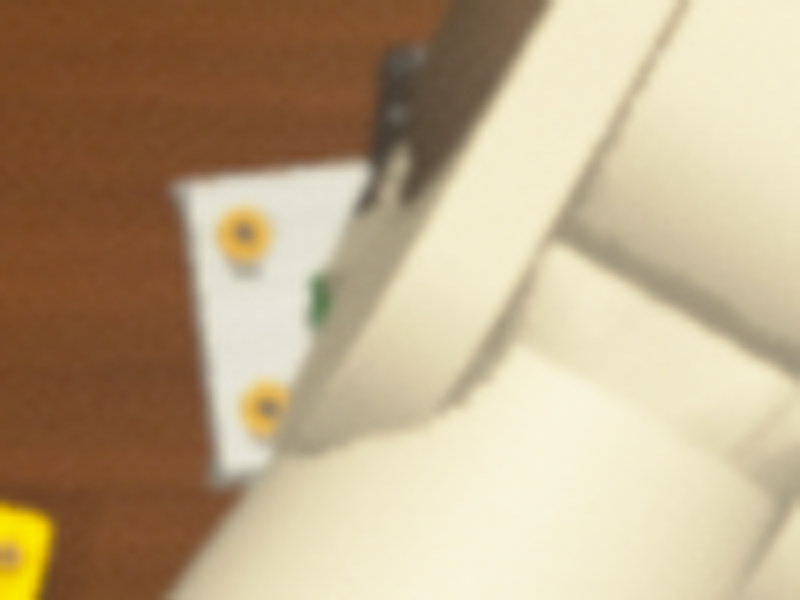

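The jig is lifted. Its left end shows screws at (245,236) and (266,409), and corners at (180,185) and (215,480). Next I'll compute the offset between jig and tool.

Run:
```python
from h import *
o=get_obs();tcp=np.array([.4312,-.2553])
for pts,z,hy,nm in(([(245,236),(266,409)],.1600,.045,"screws"),([(181,185),(216,480)],.1595,.060,"corners")):
    a,b=[ray("top",(u+.5)/8-.5+272,(v+.5)/8-.5+210,z)[:2] for u,v in pts]
    d=(a-b);ang=np.degrees(np.arctan2(d[1],d[0]));L=np.linalg.norm(d);print(nm,ang,L)
    t=np.radians(6.3);ex=np.array([np.cos(t),np.sin(t)]);ey=np.array([-ex[1],ex[0]])
    c=(a+b)/2-hy*ey; e=c-tcp; print("c",c,"off x,y in jig",e@ex,e@ey)
t=np.radians(-2.0)
```

```text
screws 5.78180798007903 0.051608981221874246
c [ 0.43107616 -0.25472985] off x,y in jig -6.052812411878955e-05 0.0005803007892748502
corners 5.763956441605984 0.08793827566279078
c [ 0.43002071 -0.25261595] off x,y in jig -0.0008776384608873804 0.002797248027087742
```

Scaled: 23.6 cm / 80 = 0.295, 19.7 cm / 80 = 0.2463, -0.145 rad / 2 = -0.0725.

Request:
servo_tool --pt "0.0125 0.0125 0 0" --pt "0.0375 0.0313 0 0" --pt "0.0688 0.0563 0 -0.01" --pt "0.1 0.0838 0 -0.02" --pt "0.1313 0.11 0 -0.03" --pt "0.1625 0.1363 0 -0.04" --pt "0.1938 0.1625 0 -0.05" --pt "0.225 0.1875 0 -0.06" --pt "0.2563 0.2138 0 -0.065" --pt "0.2788 0.2325 0 -0.0725" --pt "0.29 0.2425 0 -0.0725" --pt "0.295 0.2463 0 -0.0725" --pt "0.295 0.2463 0 -0.0725" --pt "0.295 0.2463 0 -0.0725" --pt "0.295 0.2463 0 -0.0725" --pt "0.295 0.2463 0 -0.0725" --pt "0.295 0.2463 0 -0.0725" --pt "0.295 0.2463 0 -0.0725"

```text
time: 7.17
ee_pos: [0.6672, -0.059, 0.1667]
tcp_rot: [180.0, 0.0, 88.0]
wrist_force: [-1.0, -0.3, -3.2]
opening: 0.0228
grasp_force: 98.8
```

Run:
```python
from h import *
a=np.array(camera("top"))[:,:,::-1];b=np.array(camera("scene"))[:,:,::-1]
o=get_obs();print(o["time"],o["ee_pos"],o["tcp_rot"],o["wrist_force"])
u,v=proj("top",[[.667,-.06,.14]])[0].astype(int);x0,y0=u-50,v-37
c=proj("scene",[[.667,-.06,.12]])[0].astype(int);x1,y1=c[0]-50,c[1]-37;print(x0,y0,x1,y1)
f=lambda i,x,y:cv2.resize(i[y:y+75,x:x+100],None,fx=8,fy=8,interpolation=cv2.INTER_CUBIC)
cv2.imwrite("pics/t3.png",f(a,x0,y0));cv2.imwrite("pics/s3.png",f(b,x1,y1))
```

```text
7.2667 [ 0.66731348 -0.05871992  0.16653617] [ 1.79982607e+02 -1.68110320e-04  8.79710733e+01] [-0.74468647 -0.31596577 -2.81602079]
190 116 171 170
```

View pics/t3.png

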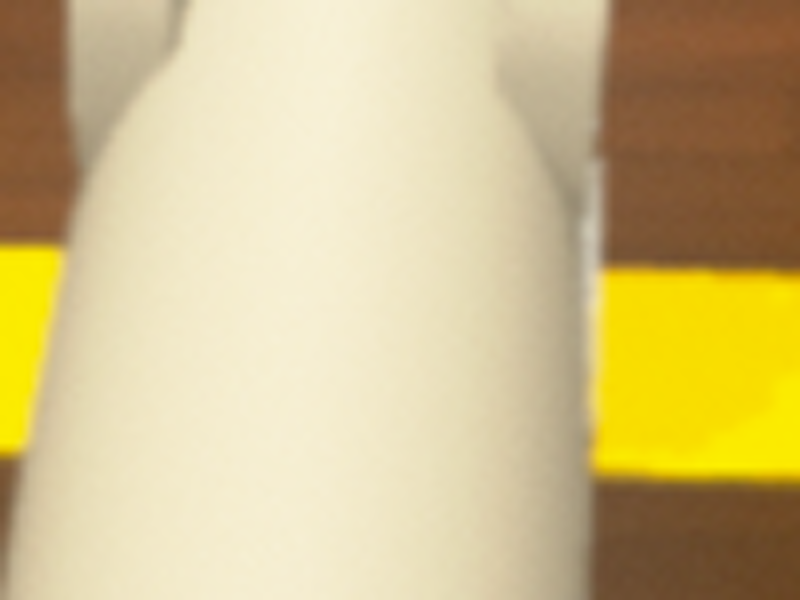

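The arm hides the jig in the top view, so I'll go down to just above the plate and then feel with the force reading.

Request:
servo_tool --pt "0 0 -0.0088 0" --pt "0 0 -0.0225 0" --pt "0 0 -0.0375 0" --pt "0 0 -0.05 0" --pt "0 0 -0.055 0" --pt "0 0 -0.055 0" --pt "0 0 -0.055 0" --pt "0 0 -0.055 0" --pt "0 0 -0.055 0" --pt "0 0 -0.055 0"

```text
time: 8.1
ee_pos: [0.6678, -0.0584, 0.123]
tcp_rot: [179.9, 0.0, 88.0]
wrist_force: [-0.3, 0.1, -3.1]
opening: 0.0228
grasp_force: 98.8
```

Run:
```python
from h import *
b=np.array(camera("scene"))[:,:,::-1]
c=proj("scene",[[.667,-.04,.10]])[0].astype(int);x1,y1=c[0]-50,c[1]-37;print(x1,y1)
cv2.imwrite("pics/s4.png",cv2.resize(b[y1:y1+75,x1:x1+100],None,fx=8,fy=8,interpolation=cv2.INTER_CUBIC))
o=get_obs();print(o["ee_pos"],o["wrist_force"])
p=o["ee_pos"];t=np.radians(-2);ex=np.array([np.cos(t),np.sin(t)]);ey=np.array([-ex[1],ex[0]])
for sx,sy,z in((1,1,0),(-1,1,0),(1,-1,0),(1,1,.04),(-1,1,.04)):
    q=np.array(p[:2])+.001*ey+sx*.043*ex+sy*.06*ey
    print(sx,sy,z,((proj("scene",[[*q,p[2]-.0465+z]])[0]-[x1,y1]+.5)*8-.5).round(0))
q=np.array([.668,-.0322])
for sx in(1,-1): 
  for sy in (1,-1):r=q+sx*.035*ex+sy*.08*ey;print("plate",sx,sy,((proj("scene",[[*r,.071]])[0]-[x1,y1]+.5)*8-.5).round(0))
```

```text
178 180
[ 0.66771533 -0.05844271  0.12286893] [-0.11451597  0.13456181 -4.1477138 ]
1 1 0 [395. 508.]
-1 1 0 [611. 370.]
1 -1 0 [121. 329.]
1 1 0.04 [388. 394.]
-1 1 0.04 [610. 259.]
plate 1 1 [532. 582.]
plate 1 -1 [156. 338.]
plate -1 1 [708. 463.]
plate -1 -1 [331. 239.]
```

View pics/s4.png

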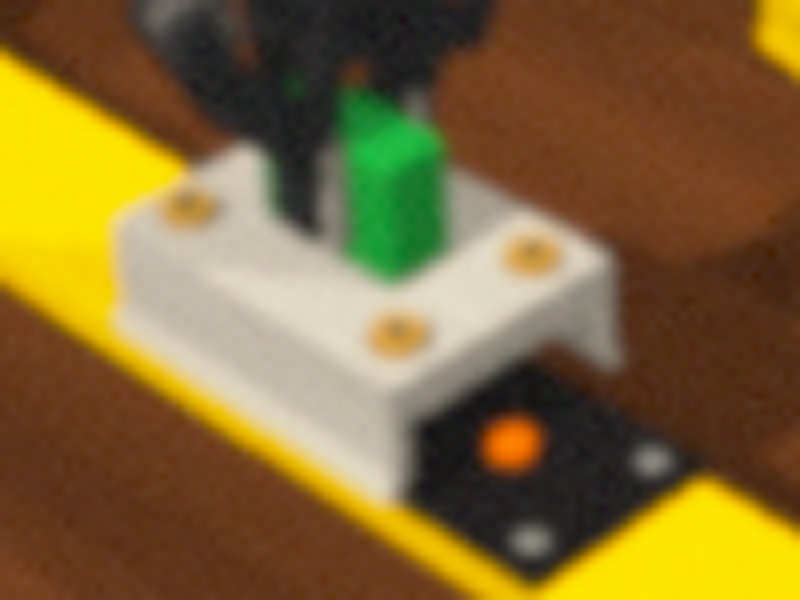

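The jig sits astride the plate with its near corner at (392,392), within a pixel of the prediction. The plate corner at (533,583) matches too. Lateral error is about 0.5 mm, so I'll carry on down.

Scaled: -1.4 cm / 80 = -0.0175, -1.2 cm / 80 = -0.015.

Request:
servo_tool --pt "-0.0006 0 -0.0025 0" --pt "-0.0006 0 -0.005 0" --pt "-0.0006 0 -0.0075 0" --pt "-0.0006 0 -0.01 0" --pt "-0.0006 0 -0.0125 0" --pt "-0.0006 0 -0.015 0" --pt "-0.0006 0 -0.0175 0" --pt "-0.0006 0 -0.0175 0" --pt "-0.0006 0 -0.0175 0" --pt "-0.0006 0 -0.0175 0" --pt "-0.0006 0 -0.0175 0"

```text
time: 9.07
ee_pos: [0.6671, -0.0584, 0.1085]
tcp_rot: [180.0, 0.0, 88.0]
wrist_force: [0.5, 0.7, -2.9]
opening: 0.0231
grasp_force: 98.8
```

Scaled: -0.45 cm / 80 = -0.0056, -0.4 cm / 80 = -0.005.

Request:
servo_tool --pt "0 0 -0.0013 0" --pt "0 0 -0.0025 0" --pt "0 0 -0.0038 0" --pt "0 0 -0.005 0" --pt "0 0 -0.0056 0" --pt "0 0 -0.0056 0" --pt "0 0 -0.0056 0" --pt "0 0 -0.0056 0" --pt "0 0 -0.0056 0"

```text
time: 9.82
ee_pos: [0.667, -0.0584, 0.1038]
tcp_rot: [180.0, -0.0, 88.0]
wrist_force: [0.8, -0.5, -3.5]
opening: 0.0228
grasp_force: 99.1
```

Scaled: -0.1 cm / 80 = -0.0013, -0.05 cm / 80 = -0.0006.

Request:
servo_tool --pt "0 0 -0.0006 0" --pt "0 0 -0.0013 0" --pt "0 0 -0.0013 0" --pt "0 0 -0.0013 0" --pt "0 0 -0.0013 0"

```text
time: 10.23
ee_pos: [0.6671, -0.0585, 0.1035]
tcp_rot: [180.0, 0.0, 88.0]
wrist_force: [-2.8, -0.2, 4.9]
opening: 0.0225
grasp_force: 99.9
```

It made contact at TCP z = 0.1035 m, as predicted for riding on the pin's tip. Now I'll slide it along +y.

Scaled: 2 cm / 80 = 0.025, 1.9 cm / 80 = 0.0238.

Request:
servo_tool --pt "0 0.0013 0 0" --pt "0.0001 0.0025 0 0" --pt "0.0001 0.0044 0 0" --pt "0.0003 0.0063 0 0" --pt "0.0003 0.0081 0 0" --pt "0.0004 0.01 0 0" --pt "0.0004 0.0119 0 0" --pt "0.0005 0.0138 0 0" --pt "0.0005 0.0156 0 0" --pt "0.0006 0.0175 0 0" --pt "0.0006 0.0194 0 0" --pt "0.0008 0.0213 0 0" --pt "0.0008 0.0225 0 0" --pt "0.0009 0.0238 0 0" --pt "0.0009 0.025 0 0" --pt "0.0009 0.025 0 0" --pt "0.0009 0.025 0 0"

```text
time: 11.65
ee_pos: [0.668, -0.0385, 0.103]
tcp_rot: [180.0, 0.0, 88.0]
wrist_force: [1.6, -1.9, 3.0]
opening: 0.0231
grasp_force: 99.8
```

Scaled: 0.4 cm / 80 = 0.005, 0.35 cm / 80 = 0.0044.

Request:
servo_tool --pt "0 0.0006 -0.0006 0" --pt "0 0.0013 -0.0013 0" --pt "0 0.0019 -0.0013 0" --pt "0 0.0025 -0.0013 0" --pt "0.0001 0.0031 -0.0013 0" --pt "0.0001 0.0038 -0.0013 0" --pt "0.0001 0.0044 -0.0013 0" --pt "0.0001 0.005 -0.0013 0" --pt "0.0001 0.005 -0.0013 0" --pt "0.0001 0.005 -0.0013 0"

```text
time: 12.48
ee_pos: [0.6676, -0.0344, 0.1016]
tcp_rot: [-180.0, -0.0, 88.0]
wrist_force: [0.1, 0.0, -4.2]
opening: 0.0227
grasp_force: 99.1
```

The contact force has gone, so the pin has entered the hole. I'll lower onto the plungers while centring.

Scaled: -0.45 cm / 80 = -0.0056, -0.4 cm / 80 = -0.005.

Request:
servo_tool --pt "0 0.0006 -0.0013 0" --pt "0 0.001 -0.0025 0" --pt "0 0.001 -0.0038 0" --pt "0 0.001 -0.005 0" --pt "0 0.001 -0.0056 0" --pt "0 0.001 -0.0056 0" --pt "0 0.001 -0.0056 0" --pt "0 0.001 -0.0056 0"

```text
time: 13.15
ee_pos: [0.6678, -0.0336, 0.0974]
tcp_rot: [180.0, 0.0, 88.0]
wrist_force: [0.1, 0.2, -3.7]
opening: 0.0229
grasp_force: 99.1
```

Scaled: -0.6 cm / 80 = -0.0075, -0.5 cm / 80 = -0.0063.

Request:
servo_tool --pt "0 0 -0.0013 0" --pt "0 0 -0.0025 0" --pt "0 0 -0.0038 0" --pt "0 0 -0.005 0" --pt "0 0 -0.0063 0" --pt "0 0 -0.0075 0" --pt "0 0 -0.0075 0" --pt "0 0 -0.0075 0" --pt "0 0 -0.0075 0"

```text
time: 13.9
ee_pos: [0.6679, -0.0336, 0.0924]
tcp_rot: [179.9, 0.0, 88.0]
wrist_force: [-3.3, 1.0, 6.8]
opening: 0.0231
grasp_force: 100.3
```

Scaled: -0.2 cm / 80 = -0.0025, -0.15 cm / 80 = -0.0019.

Request:
servo_tool --pt "0 0 -0.0006 0" --pt "0 0 -0.0013 0" --pt "0 0 -0.0019 0" --pt "0 0 -0.0025 0" --pt "0 0 -0.0025 0" --pt "0 0 -0.0025 0" --pt "0 0 -0.0025 0" --pt "0 0 -0.0025 0"

```text
time: 14.57
ee_pos: [0.668, -0.0336, 0.0917]
tcp_rot: [179.9, 0.0, 88.0]
wrist_force: [-5.8, -0.2, 14.4]
opening: 0.0232
grasp_force: 101.6
```

Scaled: -0.1 cm / 80 = -0.0013, -0.05 cm / 80 = -0.0006.

Request:
servo_tool --pt "0 0 -0.0006 0" --pt "0 0 -0.0013 0" --pt "0 0 -0.0013 0" --pt "0 0 -0.0013 0" --pt "0 0 -0.0013 0" --pt "0 0 -0.0013 0" --pt "0 0 -0.0013 0"

```text
time: 15.15
ee_pos: [0.668, -0.0336, 0.0916]
tcp_rot: [179.8, 0.0, 88.0]
wrist_force: [-8.5, 0.4, 20.0]
opening: 0.0228
grasp_force: 102.3
```

Run:
```python
from h import *
b=np.array(camera("scene"))[:,:,::-1]
x1,y1=184,190
cv2.imwrite("pics/s5.png",cv2.resize(b[y1:y1+75,x1:x1+100],None,fx=8,fy=8,interpolation=cv2.INTER_CUBIC))
o=get_obs();p=o["ee_pos"];print(p,o["wrist_force"],o["torque"],o["tcp_rot"])
t=np.radians(-2);ex=np.array([np.cos(t),np.sin(t)]);ey=np.array([-ex[1],ex[0]])
for sx,sy,z in((1,1,0),(1,1,.04),(-1,1,.04),(1,-1,.04)):
    q=np.array([.668,-.0322])+sx*.043*ex+sy*.06*ey
    print(sx,sy,z,[((proj("scene",[[*q,h+z]])[0]-[x1,y1]+.5)*8-.5).round(0) for h in(.045,.05)])
```

```text
[ 0.66805181 -0.03365271  0.09166794] [-8.37643444  0.85979332 20.34984999] [ 0.15735932  2.1680257  -0.01570302] [1.79823240e+02 2.35463731e-03 8.79921576e+01]
1 1 0 [array([415., 554.]), array([415., 541.])]
1 1 0.04 [array([410., 443.]), array([409., 429.])]
-1 1 0.04 [array([628., 302.]), array([628., 288.])]
1 -1 0.04 [array([127., 260.]), array([125., 247.])]
```

View pics/s5.png

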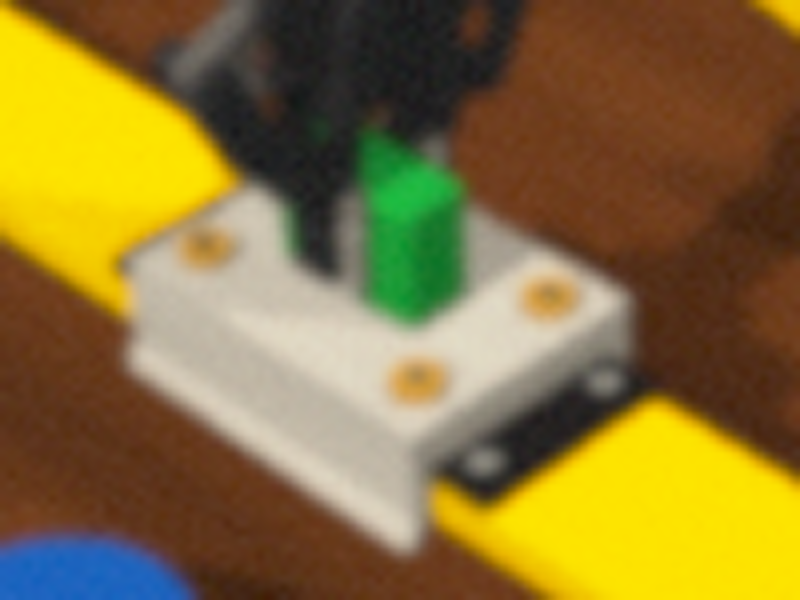

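The corners at (412,440) and (630,300) and the foot at (408,554) match the fully-home prediction. The force rose from 14 to 20 N with no further travel, so the jig is seated.

```bash
python3 -c "
from workcell import *
print(job_done())"
```

```text
the job is handed in; nothing more can be done
None
```

I set the jig astride the ski about 25 mm short of the pin, slid it along until it dropped over the pin, and pressed it fully home. I handed it in at about 15 s of the 51 s, still gripped and held down with about 20 N; no verdict came back.

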